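Unhitch the cart tongue from its ball and hold it up

ROBOT

A 7-joint arm with a two-finger parallel gripper is mounted at the origin on the work surface. World frame = base frame: x ahead of the robot, y to its left, z up, the work surface at z = 0. Lengths are in m, angles in rad, forces in N, time in s.
With the tool pointing down it reaches from about 0.425 to 0.875 m from the base axis. Payload 9.9 kg.
Tool frame: the origin (TCP) lies midway between the tips of the shut fingers; the grasp point (between the pads) lies 19 mm behind it; z points along the fingers, x is the direction in which the jaws open and shut, and the axes are right-handed (so a half turn about z gives the same grasp; the last joint's range is limited). The gripper opens to 85 mm and grips with 20 to 120 N. Pads are 22 mm wide; open, the fingers measure 114 mm over their backs; the gripper's body (76 mm by 85 mm) begins 54 mm behind the grasp point. The pads swing forward as they close: fully open they stand 13 mm farther back than shut.
Start: joints at [1.118, 0.576, 0.025, 1.437, -0.015, 1.129, -0.057], TCP at [0.243, -0.63, 0.231] pointing down, gripper open.
Joint ranges: [-2.76, 2.76], [-0.34, 2.15], [-1.52, 1.57], [0.19, 2.46], [-1.09, 4.23], [0.17, 1.99], [-2.82, 2.82]. Speed limits (rad/s): [2.22, 2.22, 3.01, 3.01, 3.14, 3.14, 3.14].

INTERFACE

Orientations are given as a 3x3 rotation matrix whose columns are the frame's x, y, z axes.
In Python, from station import r, read_camera, silhouettes gives the robot as it stands.
- The arm moves only by the tool play_rows, never from a script. Its argument "commands" is a list of rows, each a list of 6 numbers: the shift along the world's x, y, z in m, then the turn, a rotation vector about the world's x, y, z in degrees. A call has 1 to 8 rows; each row is the pose to reach, as a shift and turn from the pose commanded when the call began; what a row does not reach only later rows make up. A row lasts 1/8 s, in which the tool goes at most 62.5 mm and 10.7 degrees, less where a joint would pass 70% of its speed; a pose out of reach is approached as far as the arm can. A call with a gripper value outside its range is refused whole. "gripper" is the opening, from -1 (shut) to 1 (fully open), so that 0 is half open, set as the call begins (left out, the last holds). The fingers move at their own pace and stop on an object; "force" is the grip in N (left out, the last holds). Time passes only in rows, so rows that repeat a pose let the fingers close. It gives the time, the measured TCP pose, the force and the opening at its end, in the units of the state.
- r.state(): the state, without advancing time (a new reading comes with each control period).
- read_camera(name): name is "side" or "top"; returns a dict with "pixels" (420x560x3 uint8, red, green, blue), "vfov" (degrees; the focal length in pixels is half the picture's height over the tangent of half this angle, whatever the lens; pixels are square), "cx", "cy" (the principal point, pixels), "k1" (the pictures are not rectified: a ray, as slopes to the right and down, at radius r is drawn at 1 + k1 r^2 times it, then the intrinsics apply), "camera_from_world" (4x4, takes a point from world to camera coordinates). Camera axes: x right, y down, z forward; pixel columns grow to the right and rows downward; lengths in m; the calibration is good to about 2 mm. A picture is of the moment at which its call begins. There is no depth.
- r.hand_in(): hands the job in, once; it reports no verdict.
Trained networks look in a picture, given as the dict that the camera call returned (one of the last four; its "shot" number tells which), for a name from the list of things; names that differ only in an ending like _2 or _b are one class to them, and where a whole thing is asked for, a point or a joint stands for the part that bears it (a point fixed in the world has none). Each returns a list of dicts, best first, with "confidence" (0 to 1); they miss things now and then, are a little off and sometimes report something else, mostly with a low value. They report only what shows in the picture. A call takes as long as a camera call. They do not tell look-alikes from the thing itself.
- silhouettes(target, picture): "pixels" (420x560 bool, what is visible of it) and "rect" ([left, top, right, bottom] in pixels, round what is visible of it).
The state is a dict: "clock": time; "joints": joint angles; "joint_velocities": joint speeds; "joint_efforts": joint torques, N m; "eef_pos": TCP position; "tool_rot": TCP orientation; "contact_force": force on the tool from outside, world axes, zero at the start; "moment": the same for the moment, N m; "width": opening from 0.0 (shut) to 1.0 (fully open).
Only numpy, scipy, OpenCV 4.12 (cv2) and the standard library are available. Lean on these libraries where they do the work, as an engineer would, in place of code of your own. Each camera call takes 0.05 s, during which the arm holds its last target. There are 200 camera calls.

TASK

The small cart tongue is latched onto the ball of the blue ball mount. Take the red tab, pull the latch sideways all the way against its spring while the tongue still sits on the ball, and with the latch pulled lift the tongue straight up off the ball, without forcing it, keeping it level. Finish still holding it raised in the gripper, about 8 cm above where it sat and over the mount, and leave everything else on the bench alone.

Things in the scene. Friction and masses are not known exactly. Their poses are not given: they have to be found in the camera images.
- mount: Fixed blue steel ball mount: base plate 190 x 90 x 12 mm, a 32 mm ball on a 14 mm neck, and 95 mm behind it (+x) a saddle post that carries the rear of the tongue between two low cheeks (open upward). Origin on the bench under the ball; x from ball to saddle, y to the side on which the latch is pulled, z up. Position and yaw vary.
- ball (a point): Centre of the mount's steel ball, 85 mm above the bench; axes as the mount's.
- tongue: Loose aluminium coupler cup, 50 x 50 mm, 19 mm below to 22 mm above its origin, with a grey stub 30 wide x 28 high reaching 123 mm along +x. Origin on the ball's centre when seated (1.5 mm side play); x along the stub, y to the side on which the latch is pulled, z up. Carries the latch; together 0.45 to 0.7 kg, centre of mass some 28 mm along +x, near under the tab.
- latch_tab (a point): Middle of the top edge of the latch's red grip tab, which stands on the slide plate on top of the coupler: 14 mm thick along the tongue's y (grip across this), 36 mm long along x, 46 mm tall above the plate. Latch shut: at x 22, y -10, z 73 mm in the tongue's frame; goes to +y with the latch. Lifting by the tab lifts the whole tongue. Axes as the tongue's.
- latch (a joint): Latch travel along the tongue's +y: 0 shut (a fork under the ball stops the tongue lifting), 0.024 m fully pulled (end stop); ball free from about 0.018. Spring 4 N at 0, 11 N fully pulled; shuts when let go. Once the cup is clear of the ball (about 35 mm up) the latch shuts by itself, the tongue shifting up to 24 mm to +y under the held tab.
- pull_pin: Bystander: bent steel hitch pin, 10 mm thick and 100 mm long, lying beside the mount at its -y side. Origin at the middle of its long part, at bench level.
- grease: Bystander: white jar with yellow cap, 52 mm across, 50 mm tall, beside the mount at its +y side. Origin under its centre.
- spare_ball: Bystander: spare steel hitch ball standing on its flange, 38 mm across, 61 mm tall. Origin under its centre.
- wrench: Bystander: steel wrench 160 mm long lying flat along its x. Origin under its middle.
- screwdriver: Bystander: screwdriver with red handle, 170 mm long, lying along its x. Origin under its middle.
- oil: Bystander: yellow bottle with red cap, 52 mm across, 140 mm tall. Origin under its centre.
Things that resemble listed ones, but are neither listed nor needed, are in the scene too. What is shaped like the tongue but turquoise or yellow is not meant.

How it is judged:
By the outcome, as a careful person would: the job done as asked, in the order asked, and still so for the second after the job is handed in, while the arm keeps its last pose, push and grip.
It also fails if it takes over 37 s, if anything falls off the work surface, if the arm or the gripper's body presses on something with over 40 N, if the wrist force passes 120 N, or if a joint passes its speed limit or range.

## Working session

There is one attempt and no reset: what is moved stays moved. The work goes in short steps, Python scripts to look and compute and a tool call to move; the robot and the scene stay as the last step left them, time stands still between calls to the robot, and variables do not carry over. Pictures are saved under pics/ and viewed, about 8 in all and at most 12, crops included, and the job is handed in when it is done.

Besides the shell and the picture viewer there is one more tool, called after "Emit:" as name(argument=value, ...) on one line, values as JSON. play_rows: Moves the arm, as the interface text tells. Its arguments: {"type":"object","properties":{"commands":{"type":"array"},"gripper":{"type":"number"},"force":{"type":"number"}},"required":["commands"]}

```bash
mkdir -p pics; cat > h.py <<'E'
import numpy as np, cv2
from station import r, read_camera, silhouettes
def K(p):
    f=210/np.tan(np.radians(p["vfov"])/2); return f
def proj(p,X):
    X=np.atleast_2d(X); T=np.array(p["camera_from_world"]); c=X@T[:3,:3].T+T[:3,3]
    s=c[:,:2]/c[:,2:]; s=s*(1+p["k1"]*(s**2).sum(1,keepdims=True)); return s*K(p)+[p["cx"],p["cy"]]
def ray(p,uv):
    d=(np.array(uv,float)-[p["cx"],p["cy"]])/K(p); s=d.copy()
    for _ in range(20): s=d/(1+p["k1"]*(s@s))
    T=np.array(p["camera_from_world"]); R=T[:3,:3]; o=-R.T@T[:3,3]; v=R.T@np.r_[s,1]; return o,v/np.linalg.norm(v)
def atz(p,uv,z):
    o,v=ray(p,uv); return o+v*(z-o[2])/v[2]
def save(p,n,box=None,s=1):
    im=p["pixels"][:,:,::-1]
    if box: im=im[box[1]:box[3],box[0]:box[2]]
    cv2.imwrite("pics/"+n,cv2.resize(im,None,fx=s,fy=s,interpolation=cv2.INTER_CUBIC))
E
python3 - <<'E'
from h import *
for n in("side","top"):
    p=read_camera(n); save(p,n+"0.png")
    print(n,K(p),p["k1"],ray(p,(280,210)))
    for t in("mount","tongue","latch_tab","grease","pull_pin"):
        for d in silhouettes(t,p)[:4]: print(t,round(d["confidence"],2),d["rect"], np.argwhere(d["pixels"]).mean(0)[::-1].round())
print(r.state())
E
```

```text
side 521.3737003981036 0.018388535017851836 (array([0.09284565, 0.75322624, 1.13061442]), array([ 0.29661316, -0.5690289 , -0.76695941]))
mount 0.91 [210.2, 179.3, 280.9, 232.9] [243. 208.]
tongue 0.97 [215.0, 169.0, 267.4, 208.8] [245. 186.]
tongue 0.77 [303.0, 186.7, 357.9, 227.2] [325. 207.]
tongue 0.74 [362.5, 165.4, 409.8, 205.1] [388. 186.]
tongue 0.63 [224.5, 241.2, 281.3, 286.0] [253. 264.]
latch_tab 0.97 [235.6, 263.0, 267.2, 284.2] [251. 273.]
latch_tab 0.94 [234.0, 165.6, 263.9, 208.3] [248. 187.]
latch_tab 0.89 [386.7, 177.6, 412.0, 197.0] [400. 188.]
latch_tab 0.63 [306.3, 185.9, 325.2, 223.8] [316. 202.]
grease 0.69 [215.2, 209.2, 232.9, 235.8] [221. 222.]
grease 0.38 [233.1, 165.2, 264.0, 209.1] [248. 187.]
pull_pin 0.5 [267.5, 189.9, 281.9, 197.3] [275. 191.]
top 449.80750753192814 -0.14736428477279345 (array([ 0.36753993, -0.00728963,  1.43024828]), array([ 0.08171601,  0.00369766, -0.9966488 ]))
mount 0.66 [274.3, 138.7, 313.6, 200.9] [294. 167.]
tongue 0.98 [302.7, 213.0, 340.1, 256.9] [322. 231.]
tongue 0.94 [346.3, 256.8, 391.6, 296.1] [370. 275.]
tongue 0.9 [279
[... 565 characters left out ...]
cities': array([-5.33699396e-05, -1.43425669e-03,  1.31792249e-03,  3.09223991e-04,
        2.02535764e-05, -6.47129529e-04, -1.41194282e-03]), 'joint_efforts': array([-1.21496276e-03, -7.65110135e+01,  2.24726692e+00, -2.86193329e+01,
        1.53659983e-02,  2.86031158e-03,  7.42377040e-06]), 'eef_pos': array([ 0.2432962 , -0.6295954 ,  0.23128451]), 'tool_rot': array([[ 3.60455692e-01, -9.32776336e-01, -4.15459125e-05],
       [-9.32776333e-01, -3.60455694e-01,  7.54625356e-05],
       [-8.53651281e-05,  1.15521434e-05, -9.99999996e-01]]), 'contact_force': array([-0.57676721, -0.86332346,  0.12106579]), 'moment': array([-0.01241242,  0.01078153,  0.02129523]), 'width': 1.0044663755517582}
```

View pics/side0.png

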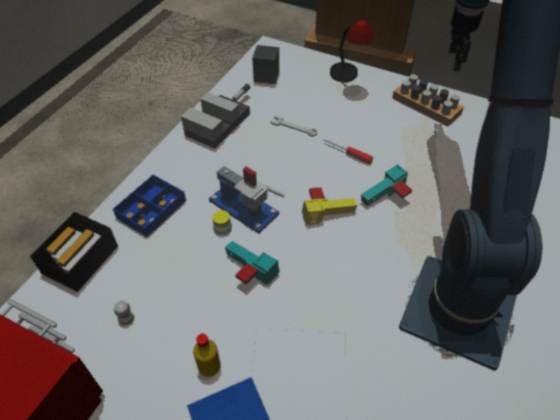

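View pics/top0.png

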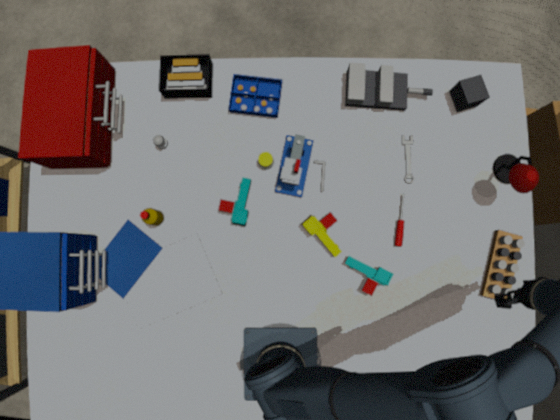

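The tongue-shaped things in the top picture are at (293,163) aluminium on the blue mount, (241,203) turquoise, (322,231) yellow and (370,275) turquoise. Only the first fits the description. I'll confirm it in a crop and measure it.

```bash
python3 - <<'E'
from h import *
from scipy.optimize import least_squares
P={n:read_camera(n) for n in("top","side")}
t=P["top"]["pixels"][120:210,245:345,::-1]; s=P["side"]["pixels"][155:245,195:295,::-1]
cv2.imwrite("pics/crop1.png",np.hstack([cv2.resize(x,(400,360),interpolation=cv2.INTER_CUBIC) for x in(t,s)]))
# red tab pixel centroid in crop regions
for n,b in(("top",(275,130,315,200)),("side",(220,155,280,215))):
    im=P[n]["pixels"].astype(int)[b[1]:b[3],b[0]:b[2]]
    m=(im[...,0]>1.8*im[...,1])&(im[...,0]>1.8*im[...,2])&(im[...,0]>70)
    q=np.argwhere(m)[:,::-1]+b[:2]; print(n,len(q),q.mean(0),q.min(0),q.max(0))
    im=P[n]["pixels"].astype(int); m=(im[...,2]>1.6*im[...,0])&(im[...,2]>60); m[:,:b[0]-20]=0;m[:,b[2]+10:]=0;m[:b[1]-5]=0;m[b[3]+30:]=0
    q=np.argwhere(m)[:,::-1]; print('blue',len(q)); rc=cv2.minAreaRect(q.astype(np.float32)); bx=cv2.boxPoints(rc); print(bx)
    if n=="top": print(np.array([atz(P[n],c,0.012) for c in bx]).round(3))
    for z in(.135,.158): print(atz(P[n],(np.argwhere((P[n]["pixels"][b[1]:b[3],b[0]:b[2],0].astype(int)>1.8*P[n]["pixels"][b[1]:b[3],b[0]:b[2],1])&(P[n]["pixels"][b[1]:b[3],b[0]:b[2],0]>70))[:,::-1]+b[:2]).mean(0),z))
E
```

```text
top 48 [296.58333333 165.33333333] [294 159] [299 171]
blue 705
[[274.52435 191.27252]
 [286.3689  134.68185]
 [312.85956 140.22641]
 [301.015   196.81708]]
[[ 0.544  0.015  0.012]
 [ 0.727 -0.024  0.012]
 [ 0.708 -0.109  0.012]
 [ 0.525 -0.069  0.012]]
[ 0.60476956 -0.05235538  0.135     ]
[ 0.60055702 -0.05155514  0.158     ]
side 44 [248.93181818 170.90909091] [244 167] [254 174]
blue 724
[[194.66394 225.39383]
 [220.76208 178.63467]
 [278.69238 210.96786]
 [252.59424 257.72702]]
[ 0.61315894 -0.06893814  0.135     ]
[ 0.60113902 -0.04994507  0.158     ]
```

View pics/crop1.png

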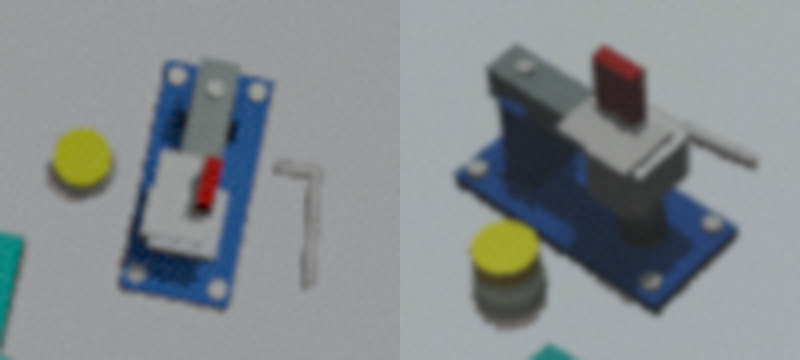

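The crop shows the grey tongue on the blue mount. Its red tab is at top (297,165) and side (249,171), with the grease jar on the +y side. My estimates: tab top about (0.601, -0.051, 0.158), yaw about -12°, ball about (0.5815, -0.036). I'll approach above the tab with the jaw axis across the tongue's y.

Emit:
play_rows(commands=[[0.03, 0.05, 0, 0, 0, -5], [0.06, 0.1, 0.01, 0, 0, -10], [0.09, 0.15, 0.01, 0, 0, -15], [0.12, 0.2, 0.01, 0, 0, -20], [0.155, 0.25, 0.01, 0, 0, -25], [0.185, 0.3, 0.01, 0, 0, -30], [0.215, 0.35, 0.01, 0, 0, -33], [0.245, 0.4, 0.01, 0, 0, -33]], gripper=1, force=80)

```text
clock: 1.7
eef_pos: [0.4893, -0.2279, 0.2416]
tool_rot: [[-0.206, -0.978, 0.001], [-0.978, 0.206, -0.0], [0.0, -0.001, -1.0]]
contact_force: [1.1, 0.1, -0.3]
width: 0.997
```

Emit:
play_rows(commands=[[0.03, 0.05, 0, 0, 0, 0], [0.06, 0.1, 0, 0, 0, 0], [0.09, 0.145, 0, 0, 0, 0], [0.105, 0.17, 0, 0, 0, 0], [0.113, 0.179, 0, 0, 0, 0], [0.113, 0.179, 0, 0, 0, 0], [0.113, 0.179, -0.03, 0, 0, 0], [0.113, 0.179, -0.05, 0, 0, 0]], gripper=0)

```text
clock: 2.7
eef_pos: [0.6003, -0.0531, 0.1906]
tool_rot: [[-0.208, -0.978, -0.001], [-0.978, 0.208, -0.001], [0.001, 0.0, -1.0]]
contact_force: [0.2, 1.1, -0.0]
width: 0.497
```

```bash
python3 - <<'E'
from h import *
p=read_camera("side"); q=read_camera("top"); s=r.state(); print(s["eef_pos"],s["joints"],s["contact_force"])
x=p["pixels"][110:245,180:310,::-1]; y=q["pixels"][105:240,230:360,::-1]
x=x.copy(); cv2.imwrite("pics/c2.png",np.hstack([cv2.resize(a,(390,405),interpolation=cv2.INTER_CUBIC) for a in(x,y)]))
print(proj(p,[s["eef_pos"]]),proj(q,[s["eef_pos"]]))
E
```

```text
[ 0.599313   -0.05278493  0.18952419] [-0.02521007  0.50686659  0.05362749  1.69407011 -0.03098678  0.94546796
 -1.74066053] [-0.66125712  0.00272955  0.11092293]
[[249.44609136 161.77986397]] [[297.62267273 163.513076  ]]
```

View pics/c2.png

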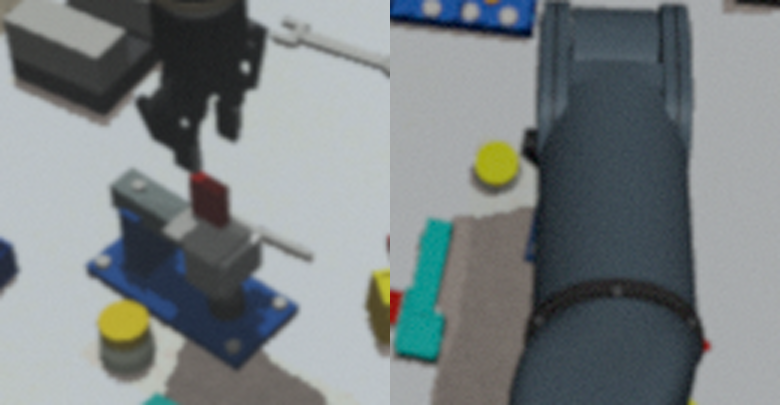

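The side picture shows the open fingers straddling the tab, with the tab top at crop (210,180) and the finger midpoint just above it. The arm blocks the top view. I'll descend to TCP z of about 0.120, then close.

Emit:
play_rows(commands=[[0.001, 0.002, -0.02, 0, 0, 0], [0.001, 0.002, -0.035, 0, 0, 0], [0.001, 0.002, -0.05, 0, 0, 0], [0.001, 0.002, -0.06, 0, 0, 0], [0.001, 0.002, -0.07, 0, 0, 0], [0.001, 0.002, -0.07, 0, 0, 0]])

```text
clock: 3.55
eef_pos: [0.602, -0.0486, 0.1206]
tool_rot: [[-0.206, -0.979, -0.001], [-0.979, 0.206, 0.0], [0.0, 0.001, -1.0]]
contact_force: [-0.3, 0.7, 0.0]
width: 0.501
```

Emit:
play_rows(commands=[[0, 0, 0, 0, 0, 0], [0, 0, 0, 0, 0, 0], [0, 0, 0, 0, 0, 0], [0, 0, 0, 0, 0, 0], [0, 0, 0, 0, 0, 0], [0, 0, 0, 0, 0, 0]], gripper=-1, force=80)

```text
clock: 4.3
eef_pos: [0.6027, -0.0488, 0.1216]
tool_rot: [[-0.206, -0.979, 0.001], [-0.979, 0.206, -0.0], [0.0, -0.001, -1.0]]
contact_force: [-0.3, -4.5, 4.5]
width: 0.154
```

Gripped at about 13 mm opening. Next I pull along tongue +y (0.206, 0.979), watching the force.

Emit:
play_rows(commands=[[0.001, 0.004, 0, 0, 0, 0], [0.002, 0.008, 0, 0, 0, 0], [0.0025, 0.012, 0, 0, 0, 0], [0.0035, 0.016, 0, 0, 0, 0], [0.004, 0.0195, 0, 0, 0, 0], [0.004, 0.0195, 0, 0, 0, 0], [0.004, 0.0195, 0, 0, 0, 0]])

```text
clock: 5.18
eef_pos: [0.6064, -0.0313, 0.1214]
tool_rot: [[-0.207, -0.978, 0.0], [-0.978, 0.207, -0.002], [0.002, -0.001, -1.0]]
contact_force: [-0.4, -10.1, 3.6]
width: 0.152
```

Emit:
play_rows(commands=[[0, 0.001, 0, 0, 0, 0], [0.0005, 0.002, 0, 0, 0, 0], [0.0005, 0.003, 0, 0, 0, 0], [0.0005, 0.003, 0, 0, 0, 0], [0.0005, 0.003, 0, 0, 0, 0]])

```text
clock: 5.8
eef_pos: [0.6069, -0.0286, 0.1214]
tool_rot: [[-0.207, -0.978, 0.0], [-0.978, 0.207, -0.003], [0.003, -0.001, -1.0]]
contact_force: [-0.2, -9.8, 3.7]
width: 0.155
```

Emit:
play_rows(commands=[[0, 0.001, 0, 0, 0, 0], [0.0005, 0.002, 0, 0, 0, 0], [0.0005, 0.002, 0, 0, 0, 0], [0.0005, 0.002, 0, 0, 0, 0]])

```text
clock: 6.3
eef_pos: [0.6072, -0.0268, 0.1214]
tool_rot: [[-0.207, -0.978, -0.0], [-0.978, 0.207, -0.003], [0.003, -0.001, -1.0]]
contact_force: [0.7, -11.0, 3.1]
width: 0.152
```

Emit:
play_rows(commands=[[0, 0.001, 0, 0, 0, 0], [0.0005, 0.002, 0, 0, 0, 0], [0.0005, 0.002, 0, 0, 0, 0], [0.0005, 0.002, 0, 0, 0, 0]])

```text
clock: 6.8
eef_pos: [0.6074, -0.0259, 0.1213]
tool_rot: [[-0.208, -0.978, -0.001], [-0.978, 0.208, -0.004], [0.004, -0.0, -1.0]]
contact_force: [-0.9, -14.0, 3.8]
width: 0.151
```

The force jumped to 14 N while travel stalled, so the latch is on its end stop. Now a slow lift.

Emit:
play_rows(commands=[[0, 0, 0.002, 0, 0, 0], [0, 0, 0.004, 0, 0, 0], [0, 0, 0.006, 0, 0, 0], [0, 0, 0.008, 0, 0, 0], [0, 0, 0.01, 0, 0, 0], [0, 0, 0.01, 0, 0, 0]])

```text
clock: 7.55
eef_pos: [0.606, -0.0253, 0.1296]
tool_rot: [[-0.208, -0.978, -0.004], [-0.978, 0.208, -0.004], [0.004, 0.003, -1.0]]
contact_force: [-0.1, -12.2, -8.0]
width: 0.154
```

```bash
python3 - <<'E'
from h import *
p=read_camera("side"); save(p,"c3.png",(180,110,310,245),4); s=r.state(); print(s["eef_pos"],s["contact_force"],s["moment"])
E
```

```text
[ 0.60597537 -0.02536889  0.12957096] [ -0.49067059 -12.30473068  -7.1521621 ] [-3.19976931  0.13022577  0.0701479 ]
```

View pics/c3.png

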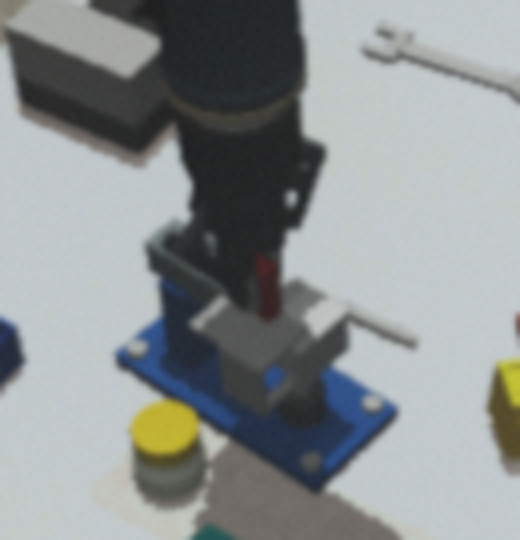

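The tongue is up about 8 mm with only about 7 N of vertical load, so it is clear of the fork. The red tab (265,285 in the crop) is pulled over and the stub looks level. I continue straight up.

Emit:
play_rows(commands=[[0, 0, 0.003, 0, 0, 0], [0, 0, 0.006, 0, 0, 0], [0, 0, 0.009, 0, 0, 0], [0, 0, 0.012, 0, 0, 0], [0, 0, 0.015, 0, 0, 0], [0, 0, 0.018, 0, 0, 0], [0, 0, 0.021, 0, 0, 0], [0, 0, 0.024, 0, 0, 0]])

```text
clock: 8.6
eef_pos: [0.6061, -0.0241, 0.1543]
tool_rot: [[-0.207, -0.978, -0.004], [-0.978, 0.207, -0.002], [0.003, 0.003, -1.0]]
contact_force: [-2.4, -7.8, 0.4]
width: 0.151
```

Emit:
play_rows(commands=[[0, 0, 0.004, 0, 0, 0], [0, 0, 0.008, 0, 0, 0], [0, 0, 0.012, 0, 0, 0], [0, 0, 0.017, 0, 0, 0], [0, 0, 0.022, 0, 0, 0], [0, 0, 0.027, 0, 0, 0], [0, 0, 0.032, 0, 0, 0], [0, 0, 0.036, 0, 0, 0]])

```text
clock: 9.6
eef_pos: [0.6079, -0.0221, 0.1917]
tool_rot: [[-0.206, -0.979, 0.0], [-0.979, 0.206, 0.0], [-0.0, -0.0, -1.0]]
contact_force: [-0.3, 1.0, -5.2]
width: 0.152
```

Emit:
play_rows(commands=[[0, 0, 0.004, 0, 0, 0], [0, 0, 0.008, 0, 0, 0], [0, 0, 0.011, 0, 0, 0], [0, 0, 0.011, 0, 0, 0], [0, 0, 0.011, 0, 0, 0], [0, 0, 0.011, 0, 0, 0]])

```text
clock: 10.35
eef_pos: [0.6077, -0.0221, 0.2021]
tool_rot: [[-0.206, -0.979, -0.0], [-0.979, 0.206, -0.0], [0.0, 0.0, -1.0]]
contact_force: [0.5, 0.0, -4.8]
width: 0.156
```

```bash
python3 - <<'E'
from h import *
p=read_camera("side"); save(p,"c4.png",(170,90,310,235),4); s=r.state(); print(s["eef_pos"],s["contact_force"],s["moment"],s["tool_rot"])
E
```

```text
[ 0.60776499 -0.022109    0.20214768] [ 0.48693812  0.63357572 -6.78806163] [-0.09086728  0.02136107  0.01843194] [[-2.05679535e-01 -9.78619374e-01 -2.22534161e-04]
 [-9.78619399e-01  2.05679536e-01  1.85880123e-05]
 [ 2.75801340e-05  2.21599421e-04 -9.99999975e-01]]
```

View pics/c4.png

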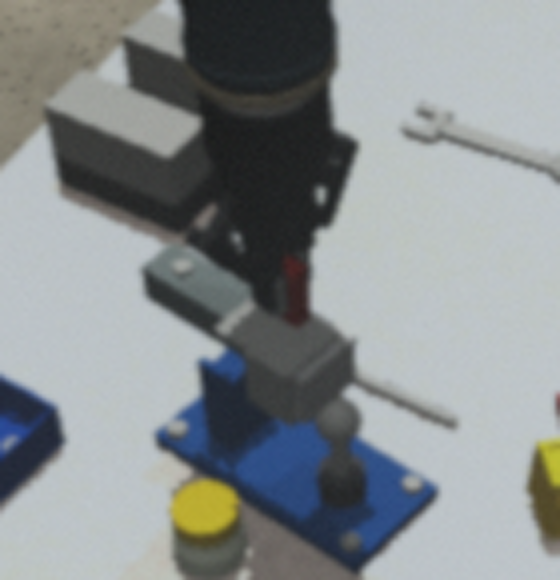

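The tongue is free, level, and about 8 cm up. The latch has shut, so the tongue sits 24 mm to +y. I'll bring it back over the ball.

Emit:
play_rows(commands=[[-0.001, -0.005, 0, 0, 0, 0], [-0.002, -0.01, 0, 0, 0, 0], [-0.003, -0.015, 0, 0, 0, 0], [-0.004, -0.02, 0, 0, 0, 0], [-0.005, -0.024, 0, 0, 0, 0], [-0.005, -0.024, 0, 0, 0, 0], [-0.005, -0.024, 0, 0, 0, 0], [-0.005, -0.024, 0, 0, 0, 0]])

```text
clock: 11.4
eef_pos: [0.6029, -0.0458, 0.2023]
tool_rot: [[-0.205, -0.979, -0.0], [-0.979, 0.205, 0.0], [-0.0, 0.0, -1.0]]
contact_force: [0.5, 0.1, -4.4]
width: 0.149
```

```bash
python3 - <<'E'
from h import *
p=read_camera("side"); s=r.state(); print(s["clock"],s["eef_pos"],s["contact_force"],s["moment"],s["width"])
# draw predicted outline of tongue at +80 mm
c,sn=np.cos(np.radians(-12)),np.sin(np.radians(-12)); R=np.array([[c,-sn,0],[sn,c,0],[0,0,1]])
pts=np.array([[25,25,22],[25,-25,22],[-25,-25,22],[-25,25,22],[-25,25,-19],[25,25,-19],[123,15,14],[123,-15,14]])/1000@R.T+[.5815,-.036,.166]
im=p["pixels"][:,:,::-1].copy(); b=(170,90,310,235); im=cv2.resize(im[b[1]:b[3],b[0]:b[2]],None,fx=4,fy=4,interpolation=cv2.INTER_CUBIC)
for u in proj(p,pts): cv2.circle(im,tuple(int(v) for v in (u-[170,90])*4+2),3,(0,255,0),-1)
cv2.imwrite("pics/c5.png",im)
E
```

```text
11.45 [ 0.60288519 -0.04584421  0.20227477] [ 0.06276239  0.32827142 -5.47088189] [-0.01930276  0.00727672 -0.03586452] 0.15250125408098694
```

View pics/c5.png

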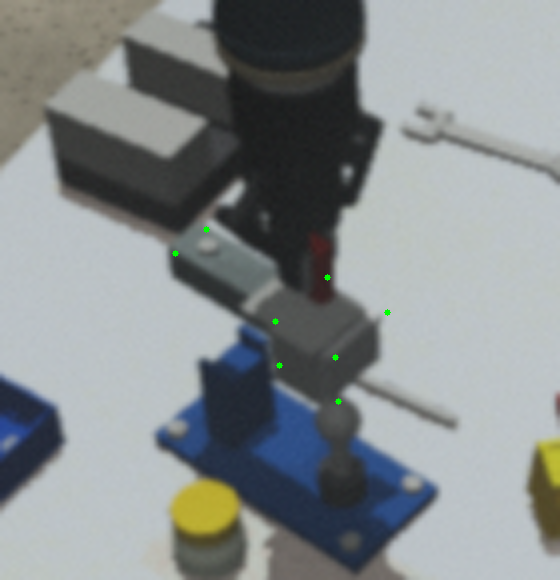

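The predicted outline for +80 mm (green dots) matches the raised tongue within about 2 camera pixels. It is level and over the ball and saddle.

```bash
python3 -c "
from h import *
print(r.hand_in())"
```

```text
the job is handed in; nothing more can be done
None
```

The tongue is off the ball and held level in the gripper, about 81 mm above where it sat and over the mount. I handed the job in at about 11.5 s of the 37 s allowed.

- **Latch:** I gripped the red tab at 80 N and pulled it sideways until travel stalled and the force rose to about 14 N. I took that as the end stop.
- **Lift:** I lifted straight up. The pull force had dropped from about 12 N to 8 N by about 33 mm up. The latch then shut by itself, shifting the tongue about 24 mm to the side. I moved it back over the ball afterwards.
- **Last checks:** The tool is vertical to within 0.1°, the load is about 5 N (noisy, 4–7 N during the lift), and the grip is unchanged. In the side picture the tongue matches the predicted outline to about 2 camera pixels, or roughly 4 mm. The grease jar, the mount and the visible part of the pin look unmoved there.
- **Not checked:** The arm blocked the top camera, so I had no final view from above. I did not re-measure the bystanders outside the side-picture crop. No check failed.

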